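# Emboss a price tag in the bench press

### The arm

A 6-joint arm with a two-finger parallel gripper is mounted at the origin on a cart in front of the work surface, level with it; the furniture and walls round the work are solid. World frame = base frame: x ahead of the robot, y to its left, z up, the work surface at z = 0. Lengths are in m, angles in rad, forces in N, time in s.
With the tool pointing down it reaches from about 0.3 to 0.875 m from the base axis. Payload 6.4 kg.
Tool frame: the origin (TCP) lies on the centre line of the jaws, within the pads' length; the fingertips stand 19 mm ahead of it and the grasp point (between the pads) is the TCP (bot.nose_length is the distance from the TCP to the fingertips, in m); z points along the fingers, y is the direction in which the jaws open and shut (so a half turn about z gives the same grasp; the last joint's range is limited). The gripper opens to 88 mm and grips with 3 to 60 N. Pads are 18 mm wide; open, the fingers measure 123 mm over their backs; the gripper's body (75 mm by 187 mm) begins 45 mm behind the grasp point.
Start: joints at [1.089, 0.181, 1.607, -0, 1.354, -0.206], TCP at [0.157, 0.553, 0.227] pointing down, gripper open.
Joint ranges: [-2.99, 2.99], [-0.89, 2.07], [0.3, 2.58], [-1.14, 4.28], [0, 2.63], [-3.12, 3.12]. Speed limits (rad/s): [2.57, 2.57, 3.01, 3.14, 3.14, 3.14].

### API

Orientations are given as a 3x3 rotation matrix whose columns are the frame's x, y, z axes.
In Python, from rig import telemetry, vision, order, bot gives the robot as it stands.
- The arm moves only by the tool servo_tool, never from a script. Its argument "series" is a list that holds one entry, the list of rows, each a list of 5 numbers: the shift along the tool's x, y, z in mm, then the turn about the tool's z in units of 8 degrees (1.0 is 8 degrees), then the opening, from -1 (shut) to 1 (fully open). In form: [[[dx, dy, dz, turn, fingers], ...]]. A call has 1 to 20 rows; each row shifts and turns the pose as measured when the row begins, along the tool's axes as they then stand; what a row does not reach is not made up. A row lasts 1/8 s, in which the tool goes at most 62.5 mm and 10.7 degrees, less where a joint would pass 70% of its speed; a pose out of reach is approached as far as the arm can. A call with a gripper value outside its range is refused whole. The fingers move at their own pace and stop on an object; "squeeze" is the grip in N (left out, the last holds). Time passes only in rows, so rows that do not move let the fingers close. It gives the time, the measured TCP pose, the force and the opening at its end, in the units of the state.
- telemetry.get_state(): the state, without advancing time (a new reading comes with each control period).
- vision.get_image(name): name is "scene" or "top"; returns the picture (480x640x3 uint8, red, green, blue); there is no depth.
- vision.calibration(name): a dict with "mtx" (3x3 intrinsics, pixels), "R" (3x3) and "t" (3): a world point X has camera coordinates R X + t. Camera axes: x right, y down, z forward; pixel columns grow to the right and rows downward; lengths in m; the calibration is good to about 2 mm. A picture is of the moment at which its call begins. calibration takes no time and is no camera call.
- order.finish_job(): hands the job in, once; it reports no verdict.
The state is a dict: "clock": time; "q": joint angles; "qd": joint speeds; "effort": joint torques, N m; "ee_pos": TCP position; "ee_rot": TCP orientation; "force": force on the tool from outside, world axes, zero at the start; "ft_torque": the same for the moment, N m; "finger_gap": opening from 0.0 (shut) to 1.0 (fully open).
Only numpy, scipy, OpenCV 4.12 (cv2) and the standard library are available. Lean on these libraries where they do the work, as an engineer would, in place of code of your own. Each camera call takes 0.05 s, during which the arm holds its last target. There are 200 camera calls.

### The job

Push the loose slide with the blank white price tag into the green marking press, tongue first, until it is fully home against the back of the throat. Then press the black plunger gently down until it bottoms firmly on its inner stop, and let it rise all the way again. Leave the slide home in the press, never ram or force the press, and do not disturb the cheeses, the jar or the price stand.

Things in the scene. Friction and masses are not known exactly. Their poses are not given: they have to be found in the camera images.
- press: Green steel bench press, fixed to the deck; place and yaw (-0.5 to -0.05 rad) vary. Origin at deck level under the plunger axis; x points from the open front of the throat to its back, z up. Base 180 x 92 mm, x = -115 to +65 mm. Head over the throat: x = -15 to +65, y = +-46, its roof 28 mm, its top 62 mm above the deck; steel guide tube on it up to 84 mm.
- press_mouth (a point): Middle of the throat's flared mouth, on the bed: x = -52 mm, y = 0, z = 12 mm in the press's frame, same axes. The flat steel bed is 12 mm above the deck and bare from x = -115 mm to here. Side guides 47 mm apart and 17 mm above the bed run from x = -31 mm to the back wall; in front of them 10 mm high guides flare out to about 56 mm apart here.
- press_home (a point): Point in the press on the bed at the foot of the throat's back wall: x = +35 mm, y = 0, z = 12 mm in the press's frame, same axes as the press. The middle of the slide's front edge comes here when it is home.
- press_plunger: The press's moving plunger: mushroom-shaped black cap, 46 mm across (flat top about 36 mm across) on a vertical steel stem. Origin on the axis 50 mm below the cap's top. It moves straight down when pressed, 30 mm at most. The spring pushes back with about 4 N at the start and 0.25 N per mm more (at most 10 N before the stop) and lifts it again.
- plunger_top (a point): Centre of the flat top of the black cap, 125 mm above the deck when the plunger is up; moves with it. z up.
- press_stop: Stop inside the head, out of sight. Its origin is a fixed point of the press (axis, 50 mm up), NOT the stop's height. A rubber-faced collar (gives about 1 mm per 10 N) set anew each time: met after 6 to 22 mm of stroke, found only by feel, as the force then climbs steeply. Firmly bottomed: over 5 N on the stop beyond the spring's force for half a second; over 30 N damages it.
- slide_grip (a point): Centre of the upright wooden grip of the loose slide (150 g): grip 40 mm long (slide x), 12 mm thick (slide y), from 5 to 45 mm above the slide's underside; this point is 25 mm above the underside. x axis points along the tongue to its front edge, z up. The slide starts flat on the deck.
- slide_tip (a point): Middle of the front edge of the slide's aluminium tongue, at its underside, 120 mm ahead of the grip's centre along the slide's x; same axes. Tongue 43 mm wide, 5 mm thick, 150 mm long (30 mm of it behind the grip's centre), with a flat white tag (36 x 55 mm, 1.5 mm proud) on top near the front edge.
- jam: Bystander, loose: a red jam jar with a white lid, 75 wide, 112 tall (mm); origin at the centre of its underside.
- drum: Bystander, loose: a whitish drum of goat cheese, 63 wide, 72 tall (mm); origin at the centre of its underside.
- brick: Bystander, loose: a grey ashed truncated-pyramid cheese, 57 x 63, 53 tall (mm); origin at the centre of its underside.
- log: Bystander, loose: a grey log of cheese, 42 x 144, 38 tall (mm); origin at the centre of its underside.
- stand: Bystander, loose: a small price stand, a black card on a post, 42 mm round foot, 75 wide card, 106 tall (mm); origin at the centre of its underside.
- tag_slide: The whole slide; origin at its underside below the grip's centre, same axes as the two points above.

How it is judged:
On the way, in this order (a step that is already met when the one before it is completed fails the run):
1. The slide is home in the press: its front edge within 2 mm of the back of the throat, flat and straight between the guides (x of slide_tip in the frame of press_home above -0.002 m and y of slide_tip in the frame of press_home between -0.005 and 0.005 m and z of slide_tip in the frame of press_home below 0.004 m and angle between the x axis of slide_tip and the x axis of press_home, either way round below 0.08 rad and angle between slide_tip's own z axis and vertical below 0.06 rad), for 0.2 s.
2. With the slide home, the plunger is pressed firmly onto its stop: at least 5 N on the stop for 0.4 s (all of step 1 and contact force between press_plunger and press_stop above 5 N), for 0.4 s.
At the end, for the whole second after the job is handed in: The plunger is fully up (within 2 mm) and untouched, at rest, and the slide still lies home in the press: front edge within 2 mm of the back, within 5 mm of the middle line and within 0.08 rad of straight, flat on the bed (all of step 1 and z of plunger_top in the frame of press above 0.123 m and linear speed of press_plunger below 0.01 m/s and contact force between the fingers and press_plunger below 0.1 N).
It fails at once if More than 30 N is put on the plunger's stop (contact force between press_plunger and press_stop above 30 N).
It fails at once if The slide is rammed: more than 40 N between slide and press (contact force between tag_slide and press above 40 N).
It fails at once if A bystander (jar, drum, brick or log cheese, price stand) is moved more than 15 mm or tipped (distance of any of jam, drum, brick, log, stand from where it was at the start of the episode above 0.015 m or angle between any of jam, drum, brick, log, stand's own z axis and vertical above 0.3 rad).
It also fails if it takes over 64 s, if anything falls off the work surface, if the arm or the gripper's body presses on something with over 40 N, if the wrist force passes 120 N, or if a joint passes its speed limit or range.

## Working session

There is one attempt and no reset: what is moved stays moved. The work goes in short steps, Python scripts to look and compute and a tool call to move; the robot and the scene stay as the last step left them, time stands still between calls to the robot, and variables do not carry over. Pictures are saved under pics/ and viewed, about 8 in all and at most 12, crops included, and the job is handed in when it is done.

Besides the shell and the picture viewer there is one more tool, called by a JSON object that holds its "fn" and its "kwargs", one argument or row to a line. servo_tool: Moves the arm, as the interface text tells. Its arguments: {"type":"object","properties":{"series":{"type":"array","items":{"type":"array","items":{"type":"array","items":{"type":"number"}}}},"squeeze":{"type":"number"}},"required":["series"]}

```bash
mkdir -p pics; ls; python3 - <<'E'
from rig import telemetry, vision, bot
import cv2,numpy as np
for n in("scene","top"):
    im=vision.get_image(n); cv2.imwrite(f"pics/{n}0.png",im[:,:,::-1]); c=vision.calibration(n); print(n,c, -np.array(c["R"]).T@np.array(c["t"]))
print(telemetry.get_state(), bot.nose_length)
E
```

```text
pics
scene {'mtx': array([[613.67053005,   0.        , 318.24443508],
       [  0.        , 613.67053005, 236.23449015],
       [  0.        ,   0.        ,   1.        ]]), 'R': array([[ 0.76779011, -0.64025623,  0.02388109],
       [-0.33547093, -0.4334907 , -0.83638811],
       [ 0.54585493,  0.63415911, -0.54761723]]), 't': array([-0.54560908,  0.27290809,  1.59363855])} [-0.35942946 -1.24164689  1.11399074]
top {'mtx': array([[621.58195234,   0.        , 320.76838668],
       [  0.        , 621.58195234, 238.4090646 ],
       [  0.        ,   0.        ,   1.        ]]), 'R': array([[ 0.01240492, -0.99991727,  0.00340148],
       [-0.99243324, -0.01272751, -0.12212398],
       [ 0.12215717, -0.0018608 , -0.99250902]]), 't': array([-0.08191986,  0.61275988,  1.84801463])} [ 0.38339124 -0.07067538  1.90928252]
{'clock': 0.1, 'q': array([ 1.08870520e+00,  1.81471380e-01,  1.60787621e+00, -3.75717912e-05,
        1.35381228e+00, -2.06303329e-01]), 'qd': array([ 0.00150365, -0.00051157, -0.00276065, -0.00107279,  0.00092534,
       -0.00118369]), 'effort': array([ 1.44645182e-03, -4.34824526e+01, -3.42696512e+01,  7.04945647e-02,
        3.39896686e-02,  4.28934115e-07]), 'ee_pos': array([0.15633832, 0.55282557, 0.22621301]), 'ee_rot': array([[-9.62213087e-01,  2.72296702e-01, -6.94102824e-04],
       [ 2.72297438e-01,  9.62212102e-01, -1.40560505e-03],
       [ 2.85132519e-04, -1.54149399e-03, -9.99998771e-01]]), 'force': array([-0.56803145,  0.21441383, -0.61155177]), 'ft_torque': array([0.00577575, 0.01933817, 0.01434708]), 'finger_gap': 0.9999418308954406} 0.019
```

View pics/scene0.png

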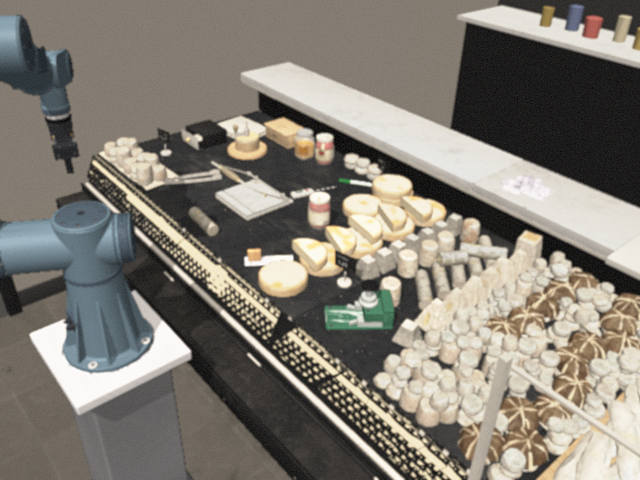

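View pics/top0.png

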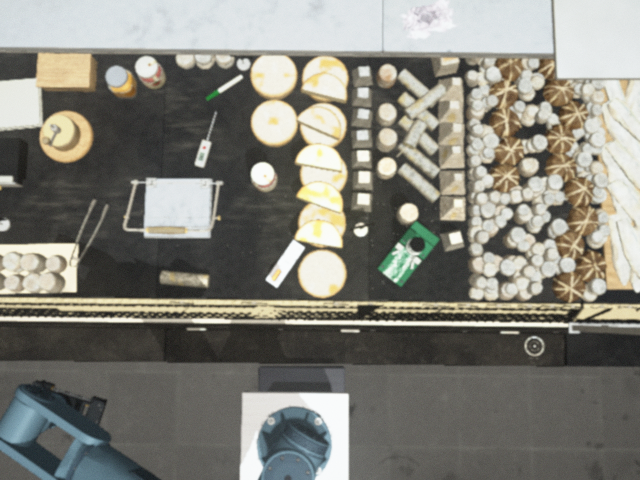

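The scene view shows the slide at about (268,259) and the press at about (360,312). In the top view they are near (285,262) and (409,254), with the black stand at (361,230) beside the press. Next I'll crop both views.

```bash
python3 - <<'E'
import cv2,numpy as np
t=cv2.imread("pics/top0.png")[205:305,250:450]; s=cv2.imread("pics/scene0.png")[225:345,230:430]
f=lambda a:cv2.resize(a,None,fx=4,fy=4,interpolation=cv2.INTER_CUBIC)[:]
a=cv2.resize(t,(640,320),interpolation=cv2.INTER_CUBIC); 
cv2.imwrite("pics/c1.png",cv2.resize(t,(800,400),interpolation=cv2.INTER_CUBIC));cv2.imwrite("pics/c2.png",cv2.resize(s,(800,480),interpolation=cv2.INTER_CUBIC))
E
```

```text
(no output)
```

View pics/c1.png

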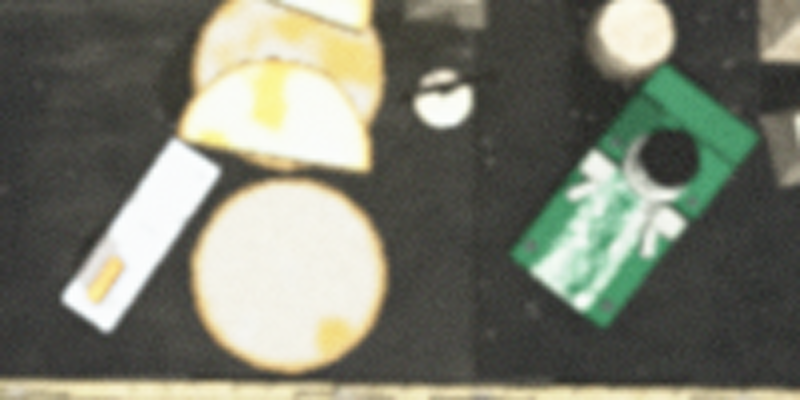

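View pics/c2.png

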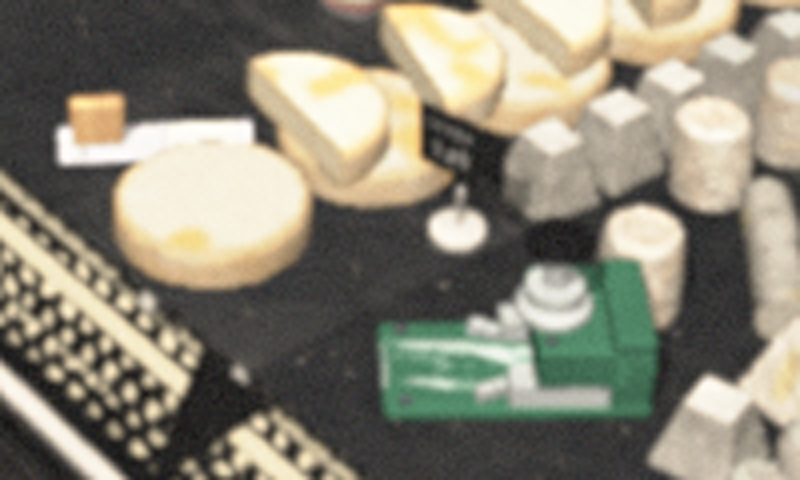

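The crops show the slide's grip at crop (105,280), which is the lower-left end, with the tongue pointing up-right. It is roughly parallel to the press, whose open front is at the lower-left. The black cap is at about crop (668,157). A large wheel of cheese (outside the listed bystanders) sits just to the right of the slide.

```bash
cat > h.py <<'E'
import cv2,numpy as np
from rig import vision
C={n:vision.calibration(n) for n in("top","scene")}
def ray(n,p,z):
    c=C[n];R=np.array(c["R"]);o=-R.T@c["t"]
    d=R.T@np.linalg.inv(c["mtx"])@np.array([p[0],p[1],1.]); return o+d*(z-o[2])/d[2]
def proj(n,X):
    c=C[n];v=c["mtx"]@(np.array(c["R"])@X+c["t"]); return v[:2]/v[2]
def mask(im,lo,hi,box):
    m=np.zeros(im.shape[:2],np.uint8);x0,y0,x1,y1=box
    m[y0:y1,x0:x1]=cv2.inRange(cv2.cvtColor(im,cv2.COLOR_BGR2HSV),lo,hi)[y0:y1,x0:x1];return m
def big(m): return max(cv2.findContours(m,0,1)[0],key=cv2.contourArea)
E
python3 - <<'E'
from h import *
im=cv2.imread("pics/top0.png")
# slide, threshold; white-ish, left of wheel
x=cv2.resize(im[205:305,250:450],None,fx=4,fy=4,interpolation=cv2.INTER_CUBIC)
T=lambda p:((p[0]+.5)/4-.5+250,(p[1]+.5)/4-.5+205)
hsv=cv2.cvtColor(x,cv2.COLOR_BGR2HSV)
ms=cv2.inRange(x,(150,150,150),(255,255,255)); ms[:,230*4//5:]=0
# cut the cheese
ms[:150*4//5- 10,:]=0
k=cv2.getStructuringElement(2,(9,9)); ms=cv2.morphologyEx(ms,cv2.MORPH_OPEN,k)
for c in cv2.findContours(ms,0,1)[0]:
    if cv2.contourArea(c)>500:
        b=cv2.boxPoints(cv2.minAreaRect(c)); print("slide");P=np.array([ray("top",T(p),.005) for p in b]);print(P.round(4),np.linalg.norm(np.roll(P,-1,0)-P,axis=1).round(4), P.mean(0))
g=cv2.inRange(hsv,(60,90,40),(95,255,255)); 
c=cv2.convexHull(np.vstack([c for c in cv2.findContours(cv2.morphologyEx(g,cv2.MORPH_OPEN,k),0,1)[0] if cv2.contourArea(c)>300]))
q=cv2.approxPolyDP(c,6,True)[:,0]; print("green",[(T(p),ray("top",T(p),.012).round(4),ray("top",T(p),.062).round(4)) for p in q])
d=cv2.inRange(hsv,(0,0,0),(180,255,70)); d[:, :480]=0;d[:80]=0;d[200:]=0
for c in cv2.findContours(d,0,1)[0]:
    (a,r)=cv2.minEnclosingCircle(c)
    if 10<r<40: print("cap",a,r,ray("top",T(a),.125),r/4*1.79/621)
o=cv2.inRange(hsv,(8,100,120),(25,255,255)); o[:,:60]=0;o[:,110:]=0;o[:180]=0
c=big(o);r=cv2.minAreaRect(c);print("grip",T(r[0]),ray("top",T(r[0]),.045),r)
v=cv2.drawContours(x.copy(),[c],-1,(0,0,255),1); 
s=cv2.imread("pics/scene0.png")
oo=mask(s,(5,60,80),(25,255,255),(240,240,266,265));print("grip scene",cv2.minAreaRect(big(oo)),)
E
```

```text
slide
[[0.4247 0.1372 0.005 ]
 [0.4264 0.0008 0.005 ]
 [0.4143 0.0006 0.005 ]
 [0.4126 0.1369 0.005 ]] [0.1364 0.0121 0.1363 0.0121] [0.41952361 0.06886523 0.005     ]
slide
[[ 0.4887  0.0976  0.005 ]
 [ 0.6178  0.0116  0.005 ]
 [ 0.5908 -0.0282  0.005 ]
 [ 0.4621  0.058   0.005 ]] [0.1552 0.0481 0.1549 0.0477] [0.53983906 0.03477693 0.005     ]
green [((np.float64(438.875), np.float64(238.625)), array([ 0.6209, -0.4377,  0.012 ]), array([ 0.6146, -0.428 ,  0.062 ])), ((np.float64(401.125), np.float64(286.125)), array([ 0.4735, -0.321 ,  0.012 ]), array([ 0.4712, -0.3144,  0.062 ])), ((np.float64(377.375), np.float64(268.375)), array([ 0.5268, -0.2485,  0.012 ]), array([ 0.523 , -0.2438,  0.062 ])), ((np.float64(414.875), np.float64(221.375)), array([ 0.6736, -0.3641,  0.012 ]), array([ 0.666 , -0.3564,  0.062 ])), ((np.float64(417.625), np.float64(221.125)), array([ 0.6745, -0.3726,  0.012 ]), array([ 0.6668, -0.3646,  0.062 ]))]
cap (669.6923217773438, 156.1846160888672) 29.157058715820312 [ 0.59124341 -0.35250904  0.125     ] 0.02101092395383187
grip (275.93042945861816, 274.7252426147461) [0.50137425 0.05895289 0.045     ] ((105.22171783447266, 280.4009704589844), (10.101371765136719, 30.595504760742188), 29.054607391357422)
grip scene ((253.5, 253.5), (13.0, 15.0), 90.0)
```

Slide: grip at about (0.502, 0.060), yaw about −0.59; its size and grip agree with the given values.

Press: axis at about (0.592, −0.353), yaw about −0.645. The cap and the base front agree to about 1 mm, but the yaw is outside the stated range, so I'll check it again later. Moving over the grip now.

{"fn": "servo_tool", "kwargs": {
  "series": [
    [[0, 0, 0, 1.13, 0.1], [0, 0, 0, 1.13, 0.1], [-40, -15, 0, 0, 0.1], [-47, -18, 0, 0, 0.1], [-47, -18, 0, 0, 0.1], [-47, -18, 0, 0, 0.1], [-47, -18, 0, 0, 0.1], [-47, -18, 0, 0, 0.1], [-47, -18, 0, 0, 0.1], [-47, -18, 0, 0, 0.1], [-47, -18, 0, 0, 0.1], [-47, -18, 0, 0, 0.1], [-40, -15, 0, 0, 0.1], [0, 0, 0, 0, 0.1]]
  ]
}}

```text
clock: 1.85
ee_pos: [0.4688, 0.0946, 0.2226]
ee_rot: [[-0.825, 0.565, -0.005], [0.565, 0.825, -0.005], [0.001, -0.007, -1.0]]
force: [0.1, 0.3, 0.1]
finger_gap: 0.55
```

```bash
cat > go.py <<'E'
import sys,numpy as np
from rig import telemetry
def st():
    s=telemetry.get_state();R=s["ee_rot"];print("t",round(s["clock"],2),"pos",s["ee_pos"].round(4),"yaw(tool -x)",round(float(np.arctan2(-R[1,0],-R[0,0])),4),"F",s["force"].round(2),"gap",round(s["finger_gap"],3),"q6",s["q"][5].round(2));return s
def to(x,y,z,yaw):
    s=st();R=s["ee_rot"];d=np.array([x,y,z])-s["ee_pos"]
    a=np.arctan2(-R[1,0],-R[0,0]);t=-(yaw-a);c=np.cos(t);e=R.T@d*1000
    print("now-axes mm",e.round(1),"turn units",round(np.degrees(t)/8,3)," after-turn axes",(c*e[0]+np.sin(t)*e[1]).round(1),(c*e[1]-np.sin(t)*e[0]).round(1))
if __name__=="__main__": to(*map(float,sys.argv[1:5]))
E
python3 go.py 0.502 0.0595 0.226 -0.59
python3 - <<'E'
from h import *
im=cv2.imread("pics/scene0.png");x=cv2.resize(im[225:345,230:430],None,fx=4,fy=4,interpolation=cv2.INTER_CUBIC)
# predicted press corners in scene crop px (x4)
for yaw in(-.645,-.45):
    c,s=np.cos(yaw),np.sin(yaw);o=np.array([.592,-.353,0])
    for p in((-115,46,12),(-115,-46,12),(65,-46,62),(65,46,62),(65,-46,0)):
        X=o+np.array([c*p[0]-s*p[1],s*p[0]+c*p[1],p[2]])/1e3;q=proj("scene",X);print(yaw,p,((q-[230,225])*4).round(0), "(crop as viewed x4)")
q=proj("scene",np.array([.502,.0595,.025]));print("grip pred",q)
E
```

```text
t 1.85 pos [0.4688 0.0946 0.2226] yaw(tool -x) -0.6001 F [0.11 0.31 0.08] gap 0.55 q6 -1.02
now-axes mm [-47.2 -10.2  -3.3] turn units -0.073  after-turn axes -47.1 -10.7
-0.645 (-115, 46, 12) [379. 321.] (crop as viewed x4)
-0.645 (-115, -46, 12) [387. 409.] (crop as viewed x4)
-0.645 (65, -46, 62) [661. 348.] (crop as viewed x4)
-0.645 (65, 46, 62) [640. 261.] (crop as viewed x4)
-0.645 (65, -46, 0) [652. 418.] (crop as viewed x4)
-0.45 (-115, 46, 12) [371. 342.] (crop as viewed x4)
-0.45 (-115, -46, 12) [406. 430.] (crop as viewed x4)
-0.45 (65, -46, 62) [669. 334.] (crop as viewed x4)
-0.45 (65, 46, 62) [623. 251.] (crop as viewed x4)
-0.45 (65, -46, 0) [660. 405.] (crop as viewed x4)
grip pred [254.11779834 254.984675  ]
```

The scene view independently confirms yaw −0.645: the predicted corners match the crop to about 1 px. The grip prediction matches too. Centring and descending.

{"fn": "servo_tool", "kwargs": {
  "series": [
    [[-30, -7, 0, -0.07, 0.1], [-17, -4, 20, 0, 0.1], [0, 0, 35, 0, 0.1], [0, 0, 35, 0, 0.1], [0, 0, 35, 0, 0.1], [0, 0, 25, 0, 0.1], [0, 0, 0, 0, 0.1]]
  ]
}}

```text
clock: 2.72
ee_pos: [0.497, 0.0639, 0.0676]
ee_rot: [[-0.833, 0.553, -0.009], [0.553, 0.833, -0.002], [0.006, -0.007, -1.0]]
force: [-0.2, 0.3, 0.7]
finger_gap: 0.55
```

```bash
python3 go.py 0.502 0.0595 0.030 -0.59
```

```text
t 2.73 pos [0.497  0.0639 0.0676] yaw(tool -x) -0.5864 F [-0.2   0.32  0.72] gap 0.55 q6 -1.09
now-axes mm [-6.8 -0.6 37.5] turn units 0.026  after-turn axes -6.8 -0.6
```

{"fn": "servo_tool", "kwargs": {
  "series": [
    [[-6, -1, 15, 0.03, 0.1], [-1, 0, 15, 0, 0.1], [0, 0, 8, 0, 0.1], [0, 0, 2, 0, 0.1], [0, 0, 0, 0, -0.5], [0, 0, 0, 0, -1], [0, 0, 0, 0, -1], [0, 0, 0, 0, -1], [0, 0, 0, 0, -1]]
  ],
  "squeeze": 15
}}

```text
clock: 3.85
ee_pos: [0.5048, 0.0594, 0.0285]
ee_rot: [[-0.831, 0.556, -0.003], [0.556, 0.831, -0.003], [0.001, -0.004, -1.0]]
force: [0.6, -0.4, -0.8]
finger_gap: 0.133
```

```bash
python3 go.py 0.502 0.0595 0.10 -0.645
```

```text
t 3.85 pos [0.5048 0.0594 0.0285] yaw(tool -x) -0.5901 F [ 0.57 -0.4  -0.76] gap 0.133 q6 -1.09
now-axes mm [  2.5  -1.8 -71.5] turn units 0.393  after-turn axes 2.4 -1.9
```

The grip is held: 11.7 mm gap against a 12 mm grip. Lifting well clear of everything and carrying it towards the press.

{"fn": "servo_tool", "kwargs": {
  "series": [
    [[0, 0, -20, 0, -1], [0, 0, -32, 0, -1], [0, 0, -32, 0, -1], [0, 0, -32, 0, -1], [0, 0, -32, 0.2, -1], [0, 0, -10, 0.2, -1], [-17, -30, 0, 0, -1], [-19, -35, 0, 0, -1], [-19, -35, 0, 0, -1], [-19, -35, 0, 0, -1], [-19, -35, 0, 0, -1], [-19, -35, 0, 0, -1], [-19, -35, 0, 0, -1], [-19, -35, 0, 0, -1], [-10, -15, 0, 0, -1], [0, 0, 0, 0, -1]]
  ]
}}

```text
clock: 5.85
ee_pos: [0.4479, -0.2733, 0.1777]
ee_rot: [[-0.795, 0.606, -0.022], [0.606, 0.795, 0.008], [0.023, -0.007, -1.0]]
force: [-0.5, 0.3, -0.4]
finger_gap: 0.133
```

```bash
python3 go.py 0.46 -0.254 0.17 -0.645; python3 - <<'E'
from h import *
a=vision.get_image("top")[:,:,::-1];b=vision.get_image("scene")[:,:,::-1]
cv2.imwrite("pics/t1.png",a);cv2.imwrite("pics/s1.png",b)
v=np.vstack([cv2.resize(a[215:335,330:450],(600,600),interpolation=cv2.INTER_CUBIC)])
w=cv2.resize(b[225:385,240:400],(600,600),interpolation=cv2.INTER_CUBIC)
cv2.imwrite("pics/c3.png",cv2.resize(np.hstack([v,w]),(800,400)))
E
```

```text
t 5.85 pos [ 0.4479 -0.2733  0.1777] yaw(tool -x) -0.6512 F [-0.46  0.33 -0.41] gap 0.133 q6 -1.68
now-axes mm [ 2.  22.8  7.6] turn units -0.044  after-turn axes 1.8 22.8
```

View pics/c3.png

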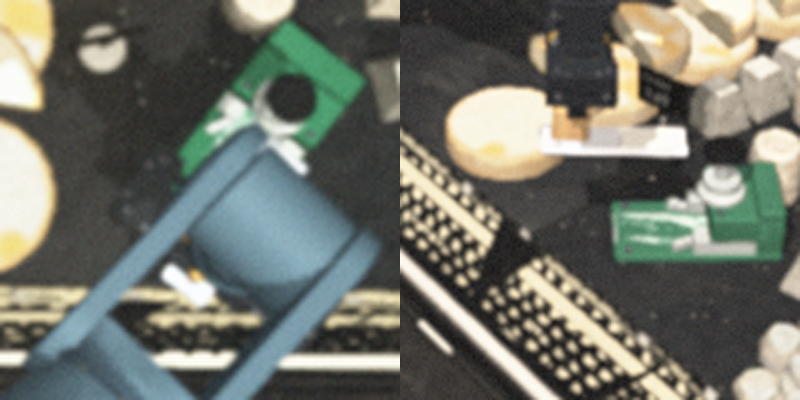

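The view shows the tongue held level above the deck (scene crop, tip near (688,155)), while the arm hides the slide from the top camera. The front rail's cream band is at about row 303 in top and (296,335) in scene. I'll locate the rail's position and height before descending, and measure the tongue in the scene view.

```bash
python3 - <<'E'
from h import *
for z in(-.02,0,.02,.04,.06):
    print(z,"top",[ray("top",(345,r),z)[0].round(4) for r in(301,303.5,318)],"scene band",ray("scene",(296,335),z)[:2].round(4),"inner dots", ray("scene",(292,322),z)[:2].round(4))
from go import st
s=st()
b=cv2.imread("pics/s1.png")
x=cv2.resize(b[265:300,290:360],None,fx=4,fy=4,interpolation=cv2.INTER_CUBIC)
m=cv2.inRange(x,(165,165,165),(255,255,255));c=big(m);r=cv2.boxPoints(cv2.minAreaRect(c));T=lambda p:np.array([(p[0]+.5)/4-.5+290,(p[1]+.5)/4-.5+265])
print([T(p).round(1) for p in r], [T(p).round(1) for p in cv2.approxPolyDP(cv2.convexHull(c),5,True)[:,0]])
R=s["ee_rot"];X=-R[:,0];Y=R[:,1];Z=-R[:,2]
for f,l,u in((120,21.5,-28.5),(120,-21.5,-28.5),(120,-21.5,-23.5),(120,21.5,-23.5),(-30,21.5,-23.5),(-30,-21.5,-28.5)):
    print((f,l,u),proj("scene",s["ee_pos"]+(f*X+l*Y+u*Z)/1e3).round(1))
E
```

```text
-0.02 top [np.float64(0.427), np.float64(0.4193), np.float64(0.3749)] scene band [ 0.4109 -0.2662] inner dots [ 0.4348 -0.2177]
0 top [np.float64(0.4265), np.float64(0.4189), np.float64(0.375)] scene band [ 0.3973 -0.2834] inner dots [ 0.4208 -0.2357]
0.02 top [np.float64(0.4261), np.float64(0.4186), np.float64(0.3751)] scene band [ 0.3837 -0.3006] inner dots [ 0.4068 -0.2538]
0.04 top [np.float64(0.4256), np.float64(0.4182), np.float64(0.3752)] scene band [ 0.3701 -0.3178] inner dots [ 0.3928 -0.2719]
0.06 top [np.float64(0.4252), np.float64(0.4178), np.float64(0.3753)] scene band [ 0.3566 -0.335 ] inner dots [ 0.3788 -0.2899]
t 5.95 pos [ 0.4482 -0.2719  0.1779] yaw(tool -x) -0.6492 F [-0.12  0.01 -2.26] gap 0.133 q6 -1.68
[array([289.6, 264.6], dtype=float32), array([354.9, 264.6], dtype=float32), array([354.9, 287.9], dtype=float32), array([289.6, 287.9], dtype=float32)] [array([289.6, 264.6]), array([297.4, 264.6]), array([352.4, 275.6]), array([354.9, 285.6]), array([353.4, 287.1]), array([289.6, 287.9])]
(120, 21.5, -28.5) [354.2 276.5]
(120, -21.5, -28.5) [355.8 286.5]
(120, -21.5, -23.5) [355.9 285. ]
(120, 21.5, -23.5) [354.3 275. ]
(-30, 21.5, -23.5) [297.  274.4]
(-30, -21.5, -28.5) [297.3 286. ]
```

The rail is below deck level (the rays intersect at z≈−0.03), so it isn't in the way. The tongue is about 3 mm further back in the grip than assumed, so the tip is about 117 mm ahead of the TCP. Positioning in front of the mouth.

{"fn": "servo_tool", "kwargs": {
  "series": [
    [[2, 15, 10, -0.05, -1], [0, 5, 20, 0, -1], [0, 0, 30, 0, -1], [0, 0, 30, 0, -1], [0, 0, 15, 0, -1], [0, 0, 0, 0, -1]]
  ]
}}

```text
clock: 6.7
ee_pos: [0.4597, -0.2419, 0.0682]
ee_rot: [[-0.807, 0.59, -0.022], [0.59, 0.807, 0.011], [0.024, -0.004, -1.0]]
force: [0.0, -0.4, -1.2]
finger_gap: 0.135
```

```bash
python3 go.py 0.4487 -0.2456 0.046 -0.645
```

```text
t 6.7 pos [ 0.4597 -0.2419  0.0682] yaw(tool -x) -0.6311 F [ 0.05 -0.38 -1.22] gap 0.135 q6 -1.65
now-axes mm [ 6.2 -9.3 22.4] turn units 0.099  after-turn axes 6.0 -9.4
```

{"fn": "servo_tool", "kwargs": {
  "series": [
    [[6, -9, 10, 0.1, -1], [0, 0, 8, 0, -1], [0, 0, 0, 0, -1], [0, 0, 0, 0, -1]]
  ]
}}

```text
clock: 7.2
ee_pos: [0.45, -0.2468, 0.0518]
ee_rot: [[-0.798, 0.602, -0.018], [0.602, 0.798, 0.008], [0.019, -0.005, -1.0]]
force: [0.2, 0.2, -0.9]
finger_gap: 0.132
```

```bash
python3 go.py 0.4487 -0.2456 0.046 -0.645; python3 - <<'E'
from h import *
from go import st
b=vision.get_image("scene")[:,:,::-1];cv2.imwrite("pics/s2.png",b)
cv2.imwrite("pics/c4.png",cv2.resize(b[270:345,280:400],(800,500),interpolation=cv2.INTER_CUBIC))
def P(x,y,z,yaw=-.645,o=(.5917,-.3532)):
    c,s=np.cos(yaw),np.sin(yaw);return np.array([o[0]+(c*x-s*y)/1e3,o[1]+(s*x+c*y)/1e3,z/1e3])
V=lambda X:((proj("scene",X)-[280,270]+.5)*800/120).round(0)
s=st();R=s["ee_rot"]
for l in(21.5,-21.5):print("tip corner top",V(s["ee_pos"]+R@np.array([-117,l,23.5])/1e3))
for p in((-52,28,22),(-52,-28,22),(-31,23.5,29),(-31,-23.5,29),(-115,46,12),(-115,-46,12),(-15,-46,62),(-15,46,62)):print(p,V(P(*p)))
E
```

```text
t 7.2 pos [ 0.45   -0.2468  0.0518] yaw(tool -x) -0.6461 F [ 0.25  0.17 -0.88] gap 0.132 q6 -1.65
now-axes mm [1.7 0.2 5.8] turn units -0.008  after-turn axes 1.7 0.2
t 7.25 pos [ 0.45   -0.2468  0.0517] yaw(tool -x) -0.646 F [-0.66  0.7  -0.9 ] gap 0.133 q6 -1.65
tip corner top [437. 249.]
tip corner top [446. 317.]
(-52, 28, 22) [456. 245.]
(-52, -28, 22) [468. 334.]
(-31, 23.5, 29) [508. 238.]
(-31, -23.5, 29) [520. 313.]
(-115, 46, 12) [301. 238.]
(-115, -46, 12) [315. 385.]
(-15, -46, 62) [571. 286.]
(-15, 46, 62) [545. 141.]
```

View pics/c4.png

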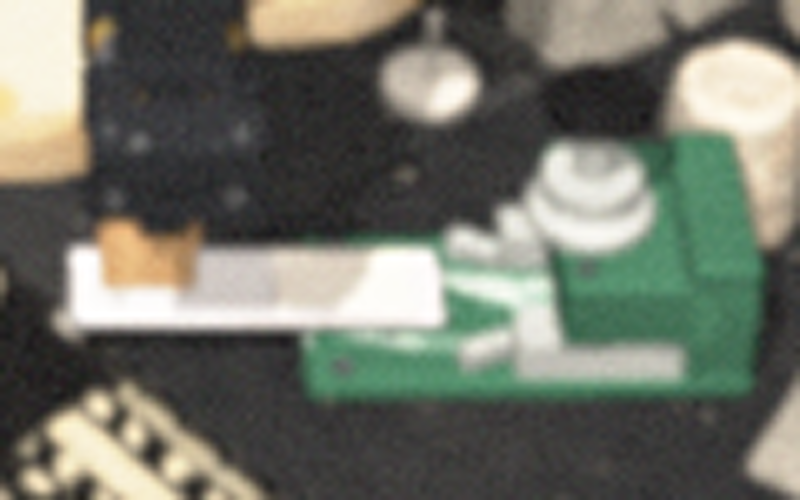

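The view shows the tongue tip at crop (443,248–325), within a few pixels of prediction and centred on the channel mouth. Lowering slightly, then going in.

{"fn": "servo_tool", "kwargs": {
  "series": [
    [[0, 0, 4, 0, -1], [0, 0, 3, 0, -1], [-6, 0, 0, 0, -1], [-8, 0, 0, 0, -1], [-8, 0, 0, 0, -1], [0, 0, 0, 0, -1]]
  ]
}}

```text
clock: 8.0
ee_pos: [0.4697, -0.2618, 0.0446]
ee_rot: [[-0.798, 0.602, -0.017], [0.602, 0.798, 0.006], [0.017, -0.005, -1.0]]
force: [-0.3, -0.5, -0.2]
finger_gap: 0.132
```

```bash
cat > pr.py <<'E'
from go import *
s=st();d=s["ee_pos"][:2]-[.5917,-.3532];c,n=np.cos(-.645),np.sin(-.645)
F=s["force"];print("press frame TCP x,y mm",((c*d[0]+n*d[1])*1e3).round(1),((-n*d[0]+c*d[1])*1e3).round(1),"tip x",((c*d[0]+n*d[1])*1e3+117).round(1),"tilt fwd/side",s["ee_rot"][2,:2].round(4),"F fwd/side/z",(c*F[0]+n*F[1]).round(1),(-n*F[0]+c*F[1]).round(1),F[2].round(1))
E
python3 pr.py
```

```text
t 8.0 pos [ 0.4697 -0.2618  0.0446] yaw(tool -x) -0.6461 F [-0.26 -0.48 -0.19] gap 0.132 q6 -1.65
press frame TCP x,y mm -152.4 -0.3 tip x -35.4 tilt fwd/side [ 0.0171 -0.0048] F fwd/side/z 0.1 -0.5 -0.2
```

Tip at x≈−35 mm with no contact force. Continuing.

{"fn": "servo_tool", "kwargs": {
  "series": [
    [[-6, 0, 0, 0, -1], [-6, 0, 0, 0, -1], [-6, 0, 0, 0, -1], [0, 0, 0, 0, -1]]
  ]
}}

```text
clock: 8.5
ee_pos: [0.4851, -0.2733, 0.0441]
ee_rot: [[-0.798, 0.602, -0.017], [0.602, 0.799, 0.007], [0.017, -0.005, -1.0]]
force: [-0.5, 0.2, -1.9]
finger_gap: 0.136
```

```bash
python3 pr.py
```

```text
t 8.5 pos [ 0.4851 -0.2733  0.0441] yaw(tool -x) -0.6461 F [-0.53  0.21 -1.91] gap 0.136 q6 -1.64
press frame TCP x,y mm -133.2 -0.3 tip x -16.2 tilt fwd/side [ 0.0174 -0.0048] F fwd/side/z -0.5 -0.1 -1.9
```

{"fn": "servo_tool", "kwargs": {
  "series": [
    [[-6, 0, -0.1, 0, -1], [-6, 0, -0.1, 0, -1], [-6, 0, -0.1, 0, -1], [-6, 0, -0.1, 0, -1], [-6, 0, -0.1, 0, -1], [-5, 0, 0, 0, -1], [0, 0, 0, 0, -1]]
  ]
}}

```text
clock: 9.38
ee_pos: [0.515, -0.2959, 0.0439]
ee_rot: [[-0.798, 0.602, -0.017], [0.602, 0.798, 0.007], [0.018, -0.005, -1.0]]
force: [-0.4, 0.3, -0.8]
finger_gap: 0.134
```

```bash
python3 pr.py
```

```text
t 9.38 pos [ 0.515  -0.2959  0.0439] yaw(tool -x) -0.6461 F [-0.36  0.29 -0.76] gap 0.134 q6 -1.64
press frame TCP x,y mm -95.7 -0.3 tip x 21.3 tilt fwd/side [ 0.0176 -0.0048] F fwd/side/z -0.5 0.0 -0.8
```

{"fn": "servo_tool", "kwargs": {
  "series": [
    [[-4, 0, 0.5, 0, -1], [-4, 0, 0.5, 0, -1], [-2, 0, 0, 0, -1], [0, 0, 0, 0, -1]]
  ]
}}

```text
clock: 9.88
ee_pos: [0.5234, -0.3021, 0.0426]
ee_rot: [[-0.798, 0.602, -0.017], [0.602, 0.799, 0.007], [0.018, -0.005, -1.0]]
force: [0.7, 0.1, -2.0]
finger_gap: 0.131
```

```bash
python3 pr.py
```

```text
t 9.88 pos [ 0.5234 -0.3021  0.0426] yaw(tool -x) -0.646 F [ 0.67  0.15 -1.98] gap 0.131 q6 -1.64
press frame TCP x,y mm -85.3 -0.3 tip x 31.7 tilt fwd/side [ 0.0178 -0.0048] F fwd/side/z 0.4 0.5 -2.0
```

{"fn": "servo_tool", "kwargs": {
  "series": [
    [[-1.5, 0, 0, 0, -1], [-1.5, 0, 0, 0, -1]]
  ]
}}

```text
clock: 10.12
ee_pos: [0.5248, -0.3029, 0.0422]
ee_rot: [[-0.798, 0.602, -0.02], [0.602, 0.799, 0.009], [0.021, -0.004, -1.0]]
force: [-5.3, 4.5, 2.5]
finger_gap: 0.134
```

```bash
python3 pr.py
```

```text
t 10.12 pos [ 0.5248 -0.3029  0.0422] yaw(tool -x) -0.646 F [-5.34  4.47  2.49] gap 0.134 q6 -1.64
press frame TCP x,y mm -83.7 -0.1 tip x 33.3 tilt fwd/side [ 0.0211 -0.0045] F fwd/side/z -7.0 0.4 2.5
```

Resistance of 7 N at the expected wall position (33.3 of 35 mm estimated, within calibration error). One more gentle nudge to see whether it yields.

{"fn": "servo_tool", "kwargs": {
  "series": [
    [[-1.2, 0, 0, 0, -1], [-1.2, 0, 0, 0, -1]]
  ]
}}

```text
clock: 10.38
ee_pos: [0.5247, -0.3024, 0.0413]
ee_rot: [[-0.798, 0.602, -0.024], [0.602, 0.799, 0.013], [0.028, -0.004, -1.0]]
force: [-4.9, 2.4, 1.5]
finger_gap: 0.131
```

```bash
python3 pr.py
```

```text
t 10.38 pos [ 0.5247 -0.3024  0.0413] yaw(tool -x) -0.6457 F [-4.95  2.39  1.47] gap 0.131 q6 -1.64
press frame TCP x,y mm -84.1 0.3 tip x 32.9 tilt fwd/side [ 0.0275 -0.0041] F fwd/side/z -5.4 -1.1 1.5
```

It doesn't yield, so the tongue is against the back wall. The tool has a slight nose-down tilt, so I'll open to let the slide settle flat, then regrip lightly and nudge once more.

{"fn": "servo_tool", "kwargs": {
  "series": [
    [[0, 0, 0, 0, -0.6], [0, 0, 0, 0, -0.5], [0, 0, 0, 0, -0.5], [0, 0, 0, 0, -1], [0, 0, 0, 0, -1], [0, 0, 0, 0, -1]]
  ],
  "squeeze": 8
}}

```text
clock: 11.12
ee_pos: [0.5259, -0.3035, 0.0422]
ee_rot: [[-0.798, 0.602, -0.022], [0.602, 0.799, 0.011], [0.024, -0.004, -1.0]]
force: [0.1, 0.1, -0.0]
finger_gap: 0.137
```

```bash
python3 pr.py
```

```text
t 11.12 pos [ 0.5259 -0.3035  0.0422] yaw(tool -x) -0.6458 F [ 0.11  0.08 -0.03] gap 0.137 q6 -1.64
press frame TCP x,y mm -82.4 0.2 tip x 34.6 tilt fwd/side [ 0.0239 -0.0043] F fwd/side/z 0.0 0.1 -0.0
```

{"fn": "servo_tool", "kwargs": {
  "series": [
    [[-1, 0, 0, 0, -1], [-1, 0, 0, 0, -1], [-1, 0, 0, 0, -1]]
  ]
}}

```text
clock: 11.5
ee_pos: [0.5259, -0.3035, 0.0421]
ee_rot: [[-0.799, 0.601, -0.028], [0.601, 0.799, 0.015], [0.031, -0.005, -1.0]]
force: [-4.1, 3.7, 4.9]
finger_gap: 0.132
```

```bash
python3 pr.py
```

```text
t 11.5 pos [ 0.5259 -0.3035  0.0421] yaw(tool -x) -0.6453 F [-4.13  3.68  4.89] gap 0.132 q6 -1.64
press frame TCP x,y mm -82.5 0.2 tip x 34.5 tilt fwd/side [ 0.0313 -0.0046] F fwd/side/z -5.5 0.5 4.9
```

The second push also meets a hard stop at the same place. Releasing and rising.

{"fn": "servo_tool", "kwargs": {
  "series": [
    [[0, 0, 0, 0, -0.5], [0, 0, 0, 0, -0.2], [0, 0, 0, 0, -0.2], [0, 0, -10, 0, -0.2], [0, 0, -20, 0, -0.2], [0, 0, -35, 0, -0.2], [0, 0, -40, 0, -0.2], [0, 0, -40, 0, -0.2], [0, 0, -40, 0, -1], [0, 0, -25, 0, -1], [0, 0, 0, 0, -1]]
  ]
}}

```text
clock: 12.88
ee_pos: [0.5334, -0.3078, 0.2702]
ee_rot: [[-0.799, 0.601, -0.018], [0.601, 0.799, 0.007], [0.019, -0.005, -1.0]]
force: [0.2, 0.4, 0.0]
finger_gap: 0.085
```

```bash
python3 pr.py; python3 go.py 0.5917 -0.3532 0.17 -0.645; python3 - <<'E'
from h import *
b=vision.get_image("scene")[:,:,::-1];a=vision.get_image("top")[:,:,::-1];cv2.imwrite("pics/s3.png",b);cv2.imwrite("pics/t3.png",a)
u=cv2.resize(b[270:345,300:400],(533,400),interpolation=cv2.INTER_CUBIC);v=cv2.resize(a[215:295,370:423],(265,400),interpolation=cv2.INTER_CUBIC)
cv2.imwrite("pics/c5.png",np.hstack([u,v]))
def P(x,y,z,yaw=-.645,o=(.5917,-.3532)):
    c,s=np.cos(yaw),np.sin(yaw);return np.array([o[0]+(c*x-s*y)/1e3,o[1]+(s*x+c*y)/1e3,z/1e3])
for p in((-115,-21.5,17),(-115,21.5,17),(-105,-6,57),(-65,-6,57)):print(p,((proj("scene",P(*p))-[300,270]+.5)*5.333).round(0))
E
```

```text
t 12.88 pos [ 0.5334 -0.3078  0.2702] yaw(tool -x) -0.6453 F [0.18 0.36 0.03] gap 0.085 q6 -1.64
press frame TCP x,y mm -73.9 1.2 tip x 43.1 tilt fwd/side [ 0.0187 -0.0052] F fwd/side/z -0.1 0.4 0.0
t 12.88 pos [ 0.5334 -0.3078  0.2702] yaw(tool -x) -0.6453 F [0.18 0.36 0.03] gap 0.085 q6 -1.64
now-axes mm [-75.7  -0.7  98.8] turn units -0.002  after-turn axes -75.7 -0.7
(-115, -21.5, 17) [142. 268.]
(-115, 21.5, 17) [137. 213.]
(-105, -6, 57) [163. 187.]
(-65, -6, 57) [242. 186.]
```

View pics/c5.png

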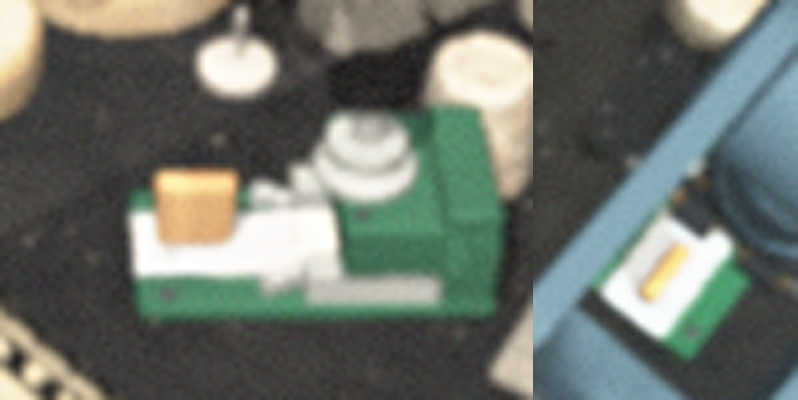

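The view shows the slide seated flat: its tail edge at crop (133,210–275) is flush with the base's front edge, which is where a 150 mm tongue ends when home. Moving closed fingers over the plunger.

{"fn": "servo_tool", "kwargs": {
  "series": [
    [[-25, 0, 0, 0, -1], [-30, 0, 10, 0, -1], [-18, -1, 25, 0, -1], [0, 0, 35, 0, -1], [0, 0, 20, 0, -1], [0, 0, 0, 0, -1]]
  ]
}}

```text
clock: 13.72
ee_pos: [0.5849, -0.348, 0.1621]
ee_rot: [[-0.798, 0.601, -0.034], [0.601, 0.799, 0.021], [0.039, -0.004, -0.999]]
force: [0.1, 0.4, 0.2]
finger_gap: 0.004
```

```bash
python3 pr.py; python3 go.py 0.5917 -0.3532 0.150 -0.645
```

```text
t 13.72 pos [ 0.5849 -0.348   0.1621] yaw(tool -x) -0.6455 F [0.05 0.39 0.17] gap 0.004 q6 -1.63
press frame TCP x,y mm -8.5 0.0 tip x 108.5 tilt fwd/side [ 0.0394 -0.0039] F fwd/side/z -0.2 0.3 0.2
t 13.72 pos [ 0.5849 -0.348   0.1621] yaw(tool -x) -0.6455 F [0.05 0.39 0.17] gap 0.004 q6 -1.63
now-axes mm [-9.   0.  11.7] turn units -0.004  after-turn axes -9.0 -0.0
```

{"fn": "servo_tool", "kwargs": {
  "series": [
    [[-6, 0, 4, 0, -1], [-4, 0, 4, 0, -1], [0, 0, 4, 0, -1], [0, 0, 0, 0, -1]]
  ]
}}

```text
clock: 14.22
ee_pos: [0.5945, -0.3553, 0.1528]
ee_rot: [[-0.798, 0.601, -0.03], [0.601, 0.799, 0.017], [0.034, -0.004, -0.999]]
force: [-0.0, 0.2, -1.2]
finger_gap: 0.008
```

```bash
python3 pr.py
```

```text
t 14.22 pos [ 0.5945 -0.3553  0.1528] yaw(tool -x) -0.6454 F [-0.02  0.21 -1.15] gap 0.008 q6 -1.63
press frame TCP x,y mm 3.6 -0.0 tip x 120.6 tilt fwd/side [ 0.0338 -0.0042] F fwd/side/z -0.1 0.2 -1.2
```

{"fn": "servo_tool", "kwargs": {
  "series": [
    [[0, 0, 3, 0, -1], [0, 0, 3, 0, -1], [0, 0, 3, 0, -1]]
  ]
}}

```text
clock: 14.6
ee_pos: [0.5946, -0.3554, 0.1444]
ee_rot: [[-0.799, 0.601, -0.028], [0.601, 0.799, 0.016], [0.032, -0.004, -0.999]]
force: [-0.1, 0.3, -0.3]
finger_gap: 0.002
```

```bash
python3 pr.py
```

```text
t 14.6 pos [ 0.5946 -0.3554  0.1444] yaw(tool -x) -0.6453 F [-0.11  0.28 -0.32] gap 0.002 q6 -1.63
press frame TCP x,y mm 3.6 -0.0 tip x 120.6 tilt fwd/side [ 0.0321 -0.0043] F fwd/side/z -0.3 0.2 -0.3
```

{"fn": "servo_tool", "kwargs": {
  "series": [
    [[2.5, 0, 0, 0, -1], [0, 0, 2, 0, -1], [0, 0, 2, 0, -1], [0, 0, 2, 0, -1]]
  ]
}}

```text
clock: 15.1
ee_pos: [0.5921, -0.3536, 0.1379]
ee_rot: [[-0.799, 0.601, -0.029], [0.601, 0.799, 0.016], [0.032, -0.004, -0.999]]
force: [-0.8, -1.2, -0.5]
finger_gap: 0.004
```

```bash
python3 pr.py
```

```text
t 15.1 pos [ 0.5921 -0.3536  0.1379] yaw(tool -x) -0.6452 F [-0.8  -1.21 -0.47] gap 0.004 q6 -1.63
press frame TCP x,y mm 0.6 -0.0 tip x 117.6 tilt fwd/side [ 0.0325 -0.0043] F fwd/side/z 0.1 -1.4 -0.5
```

{"fn": "servo_tool", "kwargs": {
  "series": [
    [[0, 0, 2, 0, -1], [0, 0, 2, 0, -1]]
  ]
}}

```text
clock: 15.35
ee_pos: [0.592, -0.3535, 0.1336]
ee_rot: [[-0.799, 0.601, -0.029], [0.601, 0.799, 0.016], [0.033, -0.004, -0.999]]
force: [-0.3, 0.5, -0.3]
finger_gap: 0.007
```

```bash
python3 pr.py
```

```text
t 15.35 pos [ 0.592  -0.3535  0.1336] yaw(tool -x) -0.6453 F [-0.3   0.46 -0.29] gap 0.007 q6 -1.63
press frame TCP x,y mm 0.4 -0.1 tip x 117.4 tilt fwd/side [ 0.0325 -0.0043] F fwd/side/z -0.5 0.2 -0.3
```

The tip reads below the cap's nominal height with no force, which is odd. I need to look before going further.

```bash
python3 - <<'E'
from h import *
from go import st
s=st();R=s["ee_rot"]
b=vision.get_image("scene")[:,:,::-1];a=vision.get_image("top")[:,:,::-1];cv2.imwrite("pics/s4.png",b)
u=cv2.convertScaleAbs(cv2.resize(b[240:330,330:420],(600,600),interpolation=cv2.INTER_CUBIC),alpha=1.8,beta=10)
cv2.imwrite("pics/c6.png",u)
V=lambda X:((proj("scene",np.array(X))-[330,240]+.5)*6.667).round(0)
print("fingertip",V(s["ee_pos"]+R@[0,0,.019]),"tcp",V(s["ee_pos"]),"captop pred",V([.5917,-.3532,.125]),"cap down axis z.1",V([.5917,-.3532,.1]))
o=cv2.imread("pics/s3.png")
g=cv2.cvtColor(o,cv2.COLOR_BGR2GRAY)[275:300,355:385];print(g[::2,::2])
E
```

```text
t 15.35 pos [ 0.592  -0.3535  0.1336] yaw(tool -x) -0.6453 F [-0.3   0.46 -0.29] gap 0.007 q6 -1.63
fingertip [270. 309.] tcp [275. 271.] captop pred [272. 288.] cap down axis z.1 [268. 338.]
[[ 62  81  98 124 161 148 130 132 133 125 125 122  92  50  37]
 [ 56  58  73 131 168 156 130 131 127 120  94  64  53  39  97]
 [ 67  54  55  88 135 125  81  75  74  65  43  41  39  87 210]
 [ 64  73  67  66  55  42  31  34  39  32  36  34  42 143 238]
 [ 66  80  69  46  32  35  32  39  37  40  37  27  62 170 237]
 [ 68  55  57  47  39  42  37  29  37  38  35  29  73 172 227]
 [ 49  48  60  49  39  35  49  42  37  39  41  31  94 163 205]
 [ 49  59  55  55  50  40  50  46  42  33  34  47  90 139 155]
 [ 57  52  58  70 128 130 115 116 107  88  72  74  76 101 118]
 [ 49  62  58 137 231 212 172 180 157 150 124  88  79  97 123]
 [ 56  62  70 177 236 218 188 190 179 202 192  97  82 108 119]
 [ 62  57 129 186 230 234 225 220 224 236 206 110  99 103 124]
 [ 70  86 184 194 191 223 229 233 231 209 177 169 121  99 121]]
```

View pics/c6.png

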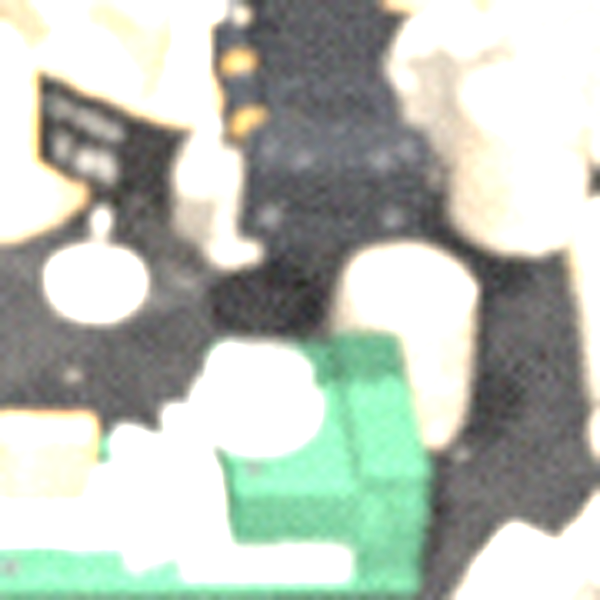

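The black cap is around crop (270,300), directly under the fingers, but the fingertip itself is hidden against it. I'll compare the cap's dark band before and after numerically, and re-read the force several times.

```bash
python3 - <<'E'
from h import *
from go import st
from rig import telemetry
for f in("s1","s3","s4"):
    g=cv2.cvtColor(cv2.imread(f"pics/{f}.png"),cv2.COLOR_BGR2GRAY)
    print(f,[int(v) for v in g[268:300,366:373].mean(1)])
F=[]
for i in range(6): vision.get_image("scene");s=telemetry.get_state();F.append(np.r_[s["force"],s["ft_torque"],s["effort"]])
print(np.mean(F,0).round(2),np.std(F,0).round(2))
E
```

```text
s1 [176, 172, 168, 164, 162, 163, 166, 169, 170, 167, 145, 98, 53, 34, 36, 36, 35, 37, 38, 42, 41, 41, 67, 113, 148, 171, 179, 185, 205, 225, 233, 230]
s3 [134, 132, 128, 126, 127, 126, 128, 131, 133, 129, 115, 79, 46, 37, 34, 36, 37, 35, 39, 43, 41, 43, 68, 112, 149, 170, 179, 186, 204, 224, 233, 230]
s4 [52, 51, 57, 61, 67, 61, 53, 59, 81, 96, 89, 65, 41, 32, 32, 35, 39, 36, 38, 40, 40, 40, 68, 112, 149, 172, 179, 186, 207, 226, 235, 230]
[-5.000e-02  2.300e-01  8.000e-02 -4.000e-02  0.000e+00 -0.000e+00
 -0.000e+00 -5.869e+01 -3.271e+01 -5.000e-02  2.200e-01  0.000e+00] [0.32 0.42 0.34 0.02 0.02 0.01 0.   0.04 0.03 0.   0.   0.  ]
```

The cap hasn't moved and the force is zero. In the scene view the gripper's lowest visible point is about 25 mm above the cap. So the fingertips stand higher than the stated nose length implies, and contact simply hasn't happened yet. Lowering in small steps by feel.

{"fn": "servo_tool", "kwargs": {
  "series": [
    [[0, 0, 2, 0, -1], [0, 0, 2, 0, -1]]
  ]
}}

```text
clock: 16.0
ee_pos: [0.5921, -0.3536, 0.13]
ee_rot: [[-0.799, 0.601, -0.028], [0.601, 0.799, 0.016], [0.032, -0.004, -0.999]]
force: [0.7, 0.2, -0.3]
finger_gap: 0.005
```

{"fn": "servo_tool", "kwargs": {
  "series": [
    [[0, 0, 2, 0, -1], [0, 0, 2, 0, -1]]
  ]
}}

```text
clock: 16.25
ee_pos: [0.5919, -0.3535, 0.1255]
ee_rot: [[-0.799, 0.601, -0.028], [0.601, 0.799, 0.016], [0.032, -0.004, -0.999]]
force: [-0.0, -0.8, 0.1]
finger_gap: 0.008
```

```bash
python3 pr.py; python3 - <<'E'
from h import *
b=vision.get_image("scene")[:,:,::-1];cv2.imwrite("pics/s5.png",b)
g=cv2.cvtColor(b,cv2.COLOR_BGR2GRAY);print([int(v) for v in g[268:300,366:373].mean(1)])
u=cv2.resize(b[235:310,330:405],(600,600),interpolation=cv2.INTER_CUBIC)
cv2.imwrite("pics/c7.png",(255*(u/255.)**.5).astype(np.uint8))
E
```

```text
t 16.25 pos [ 0.5919 -0.3535  0.1255] yaw(tool -x) -0.6452 F [-0.03 -0.84  0.05] gap 0.008 q6 -1.63
press frame TCP x,y mm 0.3 -0.1 tip x 117.3 tilt fwd/side [ 0.032  -0.0044] F fwd/side/z 0.5 -0.7 0.1
[57, 53, 50, 47, 51, 51, 62, 63, 56, 50, 50, 45, 41, 36, 31, 35, 35, 36, 39, 39, 37, 42, 68, 113, 151, 172, 178, 187, 205, 225, 233, 231]
```

View pics/c7.png

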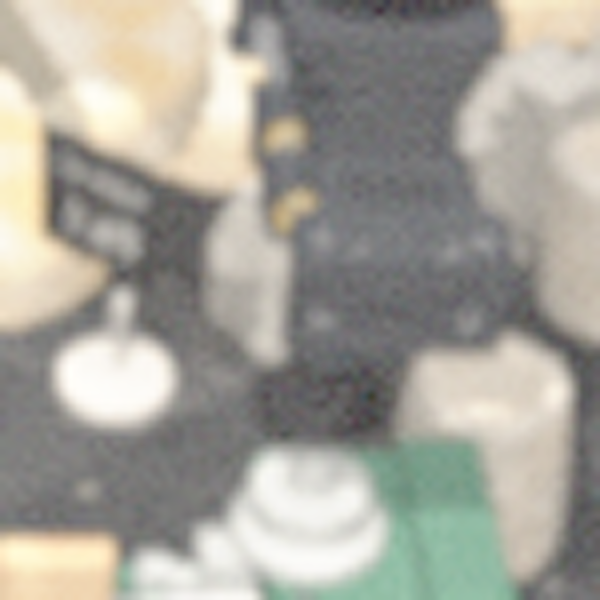

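The view shows the gripper's grey lower edge at crop (290–500, y≈360) and the cap still at its original height. I'll check the body's expected projection for a z offset before going on.

```bash
python3 - <<'E'
from h import *
from go import st
s=st();R=s["ee_rot"]
V=lambda p:((proj("scene",s["ee_pos"]+R@np.array(p)/1e3)-[330,235]+.5)*8).round(0)
for ex in((37.5,93.5),(93.5,37.5)):
  for sx in(1,-1):
    for sy in(1,-1): print("body bottom",ex,sx,sy,V((sx*ex[0],sy*ex[1],-45)))
print("tip",V((0,0,19)),"tip corner",V((9,-17,19)),V((-9,-17,19)), "axis -45",V((0,0,-45)))
def W(im,d):  # start frame check: arm far away
    pass
E
```

```text
t 16.3 pos [ 0.5917 -0.3534  0.1252] yaw(tool -x) -0.6453 F [ 0.   -0.68  0.67] gap 0.005 q6 -1.63
body bottom (37.5, 93.5) 1 1 [198. 112.]
body bottom (37.5, 93.5) 1 -1 [258. 451.]
body bottom (37.5, 93.5) -1 1 [416. 116.]
body bottom (37.5, 93.5) -1 -1 [498. 455.]
body bottom (93.5, 37.5) 1 1 [ 47. 204.]
body bottom (93.5, 37.5) 1 -1 [ 64. 340.]
body bottom (93.5, 37.5) -1 1 [605. 214.]
body bottom (93.5, 37.5) -1 -1 [644. 349.]
tip [321. 431.] tip corner [300. 462.] [354. 463.] axis -45 [341. 275.]
```

The body's edge sits about 30 mm higher than modelled. That also fits the slide having been held by the top of its grip. So contact should come at a TCP z of about 0.116. Continuing by feel.

{"fn": "servo_tool", "kwargs": {
  "series": [
    [[0, 0, 2, 0, -1], [0, 0, 2, 0, -1]]
  ]
}}

```text
clock: 16.55
ee_pos: [0.5917, -0.3533, 0.121]
ee_rot: [[-0.799, 0.601, -0.028], [0.601, 0.799, 0.016], [0.032, -0.004, -0.999]]
force: [-0.0, -0.4, -0.5]
finger_gap: 0.007
```

{"fn": "servo_tool", "kwargs": {
  "series": [
    [[0, 0, 1.5, 0, -1], [0, 0, 1.5, 0, -1]]
  ]
}}

```text
clock: 16.8
ee_pos: [0.5915, -0.3533, 0.1177]
ee_rot: [[-0.799, 0.601, -0.029], [0.601, 0.799, 0.016], [0.032, -0.004, -0.999]]
force: [1.6, -0.5, 0.5]
finger_gap: 0.006
```

{"fn": "servo_tool", "kwargs": {
  "series": [
    [[0, 0, 1.5, 0, -1], [0, 0, 1.5, 0, -1]]
  ]
}}

```text
clock: 17.05
ee_pos: [0.5915, -0.3532, 0.1145]
ee_rot: [[-0.799, 0.601, -0.028], [0.601, 0.799, 0.016], [0.032, -0.004, -0.999]]
force: [-0.1, 0.2, 0.4]
finger_gap: 0.004
```

{"fn": "servo_tool", "kwargs": {
  "series": [
    [[0, 0, 1.5, 0, -1], [0, 0, 1.5, 0, -1]]
  ]
}}

```text
clock: 17.3
ee_pos: [0.5915, -0.3533, 0.1125]
ee_rot: [[-0.799, 0.601, -0.028], [0.601, 0.799, 0.016], [0.032, -0.004, -0.999]]
force: [-1.3, 1.0, 4.8]
finger_gap: 0.006
```

{"fn": "servo_tool", "kwargs": {
  "series": [
    [[0, 0, 1.5, 0, -1], [0, 0, 1.5, 0, -1]]
  ]
}}

```text
clock: 17.55
ee_pos: [0.5915, -0.3533, 0.1102]
ee_rot: [[-0.799, 0.601, -0.028], [0.601, 0.799, 0.015], [0.031, -0.005, -0.999]]
force: [-2.7, 1.5, 4.8]
finger_gap: 0.002
```

```bash
python3 pr.py; python3 - <<'E'
from h import *
b=vision.get_image("scene")[:,:,::-1];cv2.imwrite("pics/s6.png",b)
g=cv2.cvtColor(b,cv2.COLOR_BGR2GRAY);print([int(v) for v in g[268:300,366:373].mean(1)])
from go import st
st()
E
```

```text
t 17.55 pos [ 0.5915 -0.3533  0.1102] yaw(tool -x) -0.6451 F [-2.67  1.53  4.83] gap 0.002 q6 -1.63
press frame TCP x,y mm -0.1 -0.1 tip x 116.9 tilt fwd/side [ 0.0315 -0.0045] F fwd/side/z -3.1 -0.4 4.8
[65, 67, 67, 61, 59, 53, 49, 48, 49, 48, 53, 61, 62, 54, 47, 47, 43, 39, 35, 35, 39, 40, 41, 70, 110, 146, 165, 180, 203, 224, 233, 230]
t 17.6 pos [ 0.5915 -0.3533  0.11  ] yaw(tool -x) -0.6451 F [-1.8   1.    4.46] gap 0.006 q6 -1.63
```

Contact: 4.8 N at TCP z≈0.113, matching the spring's starting force, and the cap is moving down in the image. Continuing in small steps to find the stop.

{"fn": "servo_tool", "kwargs": {
  "series": [
    [[0, 0, 1.5, 0, -1], [0, 0, 1.5, 0, -1]]
  ]
}}

```text
clock: 17.85
ee_pos: [0.5915, -0.3533, 0.1074]
ee_rot: [[-0.799, 0.601, -0.028], [0.601, 0.799, 0.015], [0.031, -0.005, -1.0]]
force: [-2.0, 1.6, 5.9]
finger_gap: 0.008
```

{"fn": "servo_tool", "kwargs": {
  "series": [
    [[0, 0, 1.5, 0, -1], [0, 0, 1.5, 0, -1]]
  ]
}}

```text
clock: 18.1
ee_pos: [0.5915, -0.3533, 0.105]
ee_rot: [[-0.799, 0.601, -0.027], [0.601, 0.799, 0.015], [0.031, -0.005, -1.0]]
force: [-3.3, 1.5, 5.9]
finger_gap: 0.007
```

{"fn": "servo_tool", "kwargs": {
  "series": [
    [[0, 0, 1.5, 0, -1], [0, 0, 1.5, 0, -1]]
  ]
}}

```text
clock: 18.35
ee_pos: [0.5915, -0.3533, 0.1028]
ee_rot: [[-0.799, 0.601, -0.027], [0.601, 0.799, 0.015], [0.031, -0.005, -1.0]]
force: [-3.5, 2.6, 7.0]
finger_gap: 0.007
```

{"fn": "servo_tool", "kwargs": {
  "series": [
    [[0, 0, 1.5, 0, -1], [0, 0, 1.5, 0, -1]]
  ]
}}

```text
clock: 18.6
ee_pos: [0.5916, -0.3533, 0.1008]
ee_rot: [[-0.799, 0.601, -0.027], [0.601, 0.799, 0.014], [0.03, -0.005, -1.0]]
force: [-2.6, 2.0, 6.7]
finger_gap: 0.006
```

{"fn": "servo_tool", "kwargs": {
  "series": [
    [[0, 0, 1.5, 0, -1], [0, 0, 1.5, 0, -1]]
  ]
}}

```text
clock: 18.85
ee_pos: [0.5916, -0.3533, 0.099]
ee_rot: [[-0.799, 0.601, -0.027], [0.601, 0.799, 0.014], [0.03, -0.005, -1.0]]
force: [-3.1, 1.8, 8.0]
finger_gap: 0.008
```

{"fn": "servo_tool", "kwargs": {
  "series": [
    [[0, 0, 1.5, 0, -1], [0, 0, 1.5, 0, -1]]
  ]
}}

```text
clock: 19.1
ee_pos: [0.5916, -0.3533, 0.0973]
ee_rot: [[-0.799, 0.601, -0.027], [0.601, 0.799, 0.014], [0.03, -0.005, -1.0]]
force: [-4.1, 2.8, 8.5]
finger_gap: 0.004
```

{"fn": "servo_tool", "kwargs": {
  "series": [
    [[0, 0, 1.5, 0, -1], [0, 0, 1.5, 0, -1]]
  ]
}}

```text
clock: 19.35
ee_pos: [0.5916, -0.3533, 0.0958]
ee_rot: [[-0.799, 0.601, -0.027], [0.601, 0.8, 0.013], [0.029, -0.005, -1.0]]
force: [-3.0, 2.7, 8.6]
finger_gap: 0.009
```

{"fn": "servo_tool", "kwargs": {
  "series": [
    [[0, 0, 1.5, 0, -1], [0, 0, 1.5, 0, -1]]
  ]
}}

```text
clock: 19.6
ee_pos: [0.5916, -0.3533, 0.0945]
ee_rot: [[-0.799, 0.6, -0.026], [0.6, 0.8, 0.013], [0.029, -0.005, -1.0]]
force: [-4.0, 2.8, 8.6]
finger_gap: 0.003
```

{"fn": "servo_tool", "kwargs": {
  "series": [
    [[0, 0, 1.5, 0, -1], [0, 0, 1.5, 0, -1]]
  ]
}}

```text
clock: 19.85
ee_pos: [0.5916, -0.3534, 0.0932]
ee_rot: [[-0.799, 0.6, -0.026], [0.6, 0.8, 0.013], [0.029, -0.006, -1.0]]
force: [-3.5, 2.9, 9.7]
finger_gap: 0.004
```

{"fn": "servo_tool", "kwargs": {
  "series": [
    [[0, 0, 2, 0, -1], [0, 0, 2, 0, -1]]
  ]
}}

```text
clock: 20.1
ee_pos: [0.5916, -0.3534, 0.0929]
ee_rot: [[-0.8, 0.6, -0.026], [0.6, 0.8, 0.012], [0.028, -0.006, -1.0]]
force: [-7.5, 5.4, 17.0]
finger_gap: 0.01
```

{"fn": "servo_tool", "kwargs": {
  "series": [
    [[0, 0, 2, 0, -1], [0, 0, 2, 0, -1]]
  ]
}}

```text
clock: 20.35
ee_pos: [0.5916, -0.3534, 0.0929]
ee_rot: [[-0.8, 0.6, -0.026], [0.6, 0.8, 0.011], [0.028, -0.007, -1.0]]
force: [-7.0, 4.8, 14.4]
finger_gap: 0.002
```

Stop found: no more travel, and the force climbs to 14–17 N against about 9 N from the spring. Holding somewhat firmer, at about 20 N total.

{"fn": "servo_tool", "kwargs": {
  "series": [
    [[0, 0, 2.7, 0, -1], [0, 0, 2.7, 0, -1], [0, 0, 2.7, 0, -1]]
  ]
}}

```text
clock: 20.72
ee_pos: [0.5917, -0.3534, 0.0929]
ee_rot: [[-0.8, 0.599, -0.026], [0.599, 0.801, 0.01], [0.027, -0.008, -1.0]]
force: [-8.2, 6.7, 18.2]
finger_gap: 0.003
```

{"fn": "servo_tool", "kwargs": {
  "series": [
    [[0, 0, 2.7, 0, -1], [0, 0, 2.7, 0, -1], [0, 0, 2.7, 0, -1]]
  ]
}}

```text
clock: 21.1
ee_pos: [0.5917, -0.3534, 0.0929]
ee_rot: [[-0.801, 0.599, -0.026], [0.599, 0.801, 0.009], [0.026, -0.009, -1.0]]
force: [-8.1, 5.6, 18.1]
finger_gap: 0.006
```

{"fn": "servo_tool", "kwargs": {
  "series": [
    [[0, 0, 3.4, 0, -1], [0, 0, 3.4, 0, -1], [0, 0, 3.4, 0, -1], [0, 0, 3.4, 0, -1], [0, 0, 3.4, 0, -1]]
  ]
}}

```text
clock: 21.72
ee_pos: [0.5917, -0.3535, 0.0928]
ee_rot: [[-0.802, 0.597, -0.026], [0.597, 0.802, 0.006], [0.024, -0.011, -1.0]]
force: [-9.8, 6.8, 21.9]
finger_gap: 0.009
```

Held about 12 N beyond the spring for over 0.6 s. Letting it rise gently.

{"fn": "servo_tool", "kwargs": {
  "series": [
    [[0, 0, -2, 0, -1], [0, 0, -3, 0, -1], [0, 0, -3, 0, -1], [0, 0, -3, 0, -1], [0, 0, -3, 0, -1], [0, 0, -4, 0, -1], [0, 0, -4, 0, -1], [0, 0, -4, 0, -1], [0, 0, -8, 0, -1], [0, 0, -15, 0, -1], [0, 0, -25, 0, -1], [0, 0, -30, 0, -1], [0, 0, -30, 0, -1], [0, 0, 0, 0, -1], [0, 0, 0, 0, -1]]
  ]
}}

```text
clock: 23.6
ee_pos: [0.5951, -0.3542, 0.2361]
ee_rot: [[-0.802, 0.597, -0.025], [0.597, 0.802, 0.004], [0.022, -0.011, -1.0]]
force: [0.0, -0.4, -1.5]
finger_gap: 0.005
```

{"fn": "servo_tool", "kwargs": {
  "series": [
    [[0, -40, -10, 0, -1], [0, -40, -10, 0, -1], [0, -40, -10, 0, -1], [0, 0, 0, 0, -1]]
  ]
}}

```text
clock: 24.1
ee_pos: [0.521, -0.4505, 0.2606]
ee_rot: [[-0.803, 0.595, -0.032], [0.595, 0.803, 0.012], [0.033, -0.009, -0.999]]
force: [0.4, -0.4, 0.2]
finger_gap: 0.005
```

```bash
python3 pr.py; python3 - <<'E'
from h import *
b=vision.get_image("scene")[:,:,::-1];a=vision.get_image("top")[:,:,::-1];cv2.imwrite("pics/s7.png",b);cv2.imwrite("pics/t7.png",a)
g=cv2.cvtColor(b,cv2.COLOR_BGR2GRAY);print([int(v) for v in g[268:300,366:373].mean(1)])
o=cv2.cvtColor(cv2.imread("pics/s3.png"),cv2.COLOR_BGR2GRAY);print("tail col before/after",[int(v) for v in o[309:321,318:334].mean(0)],[int(v) for v in g[309:321,318:334].mean(0)])
u=cv2.resize(b[245:345,300:400],(400,400),interpolation=cv2.INTER_CUBIC);v=cv2.resize(a[200:300,340:440],(400,400),interpolation=cv2.INTER_CUBIC)
cv2.imwrite("pics/c8.png",np.hstack([u,v]))
E
```

```text
t 24.1 pos [ 0.521  -0.4505  0.2606] yaw(tool -x) -0.6382 F [ 0.42 -0.39  0.19] gap 0.005 q6 -1.81
press frame TCP x,y mm 1.9 -120.3 tip x 118.9 tilt fwd/side [ 0.0326 -0.0093] F fwd/side/z 0.6 -0.1 0.2
[175, 172, 168, 163, 163, 163, 166, 169, 172, 167, 144, 100, 53, 34, 35, 34, 37, 37, 36, 42, 41, 41, 70, 111, 149, 172, 178, 186, 206, 225, 234, 230]
tail col before/after [60, 57, 56, 54, 52, 66, 129, 212, 245, 245, 239, 224, 211, 210, 213, 216] [61, 57, 56, 55, 53, 67, 127, 214, 245, 245, 239, 224, 212, 210, 213, 217]
```

View pics/c8.png

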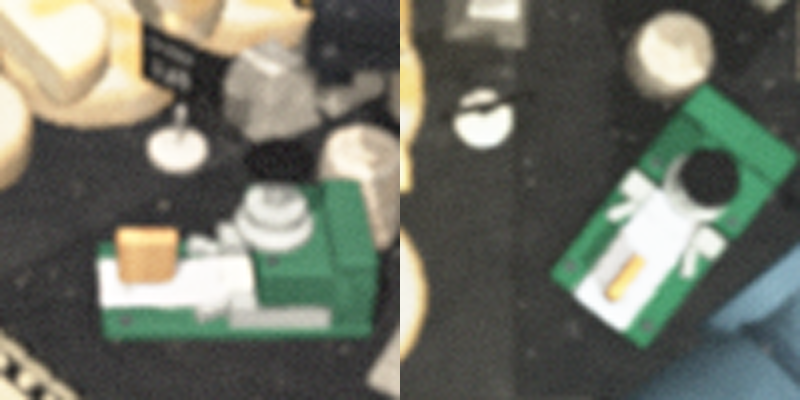

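The view shows the slide straight between the guides, with its tail corners (577,292) and (628,333) on the base's front line to within about 1 mm. The cap's profile is identical to before pressing, so it is fully up, and the stand and cheese are where they were. Handing in.

```bash
python3 -c "
from rig import order; print(order.finish_job())"
```

```text
the job is handed in; nothing more can be done
None
```

I pushed the slide home in the press, pressed the plunger onto its stop and let it rise again, then handed the job in at about 24 s. The hand-in gives no verdict.

**Slide:** I pushed it twice at only 5–7 N, and both times it stopped hard at the back wall. The last picture shows its tail flush with the base's front edge to about 1 mm, which is where it should be when home. It did not move during the pressing.

**Plunger:** I met the stop at about 20 mm of stroke. I held it there for over 1.3 s with about 5–13 N on the stop beyond the spring (22 N in all). Afterwards the cap looked exactly as before in the scene view, with the tool clear and the wrist force near zero.

**Bystanders:** The stand and the drum beside the press look unmoved in the last pictures. I did not measure the jar or the other cheeses again.

**What disagreed with the task text:**
- **Press yaw:** it measured about −0.645 rad, outside the stated −0.5 to −0.05. Both cameras agreed, and the insertion confirmed it.
- **Fingertip height:** the fingers met the cap about 30 mm lower in tool reading than the stated fingertip distance predicts, so I found the contact by feel. The slide was therefore probably held only by the top of its grip.
- **Tool tilt:** the tool drifted to about 0.03 rad, and I could not correct that with these moves.

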